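# Ratchet a well plate up to the stage and slide it across

## Task

Work the ratchet lever back and forth to raise the platform with the well plate one notch at a time, and stop at the first notch at which the platform is no lower than the stage behind it; it cannot be let down again. Then slide the well plate across, lying flat, onto the stage until it meets the stop at the far end. Leave the other things on the bench where they are.

Things in the scene. Friction and masses are not known exactly. Their poses are not given: they have to be found in the camera images.
- lift: Fixed grey bench lift; x to its back, y to its left, z up; origin on the bench, 60 mm behind the platform's middle. Base 18 mm high, x -105 to 95, y -220 to 75 mm. Left: platform on a post, stage behind it. Right: gear case with a flat 12-tooth steel ratchet wheel 92 mm across, 82 mm up, sprung holding pawl, and a lever with sprung driving pawl. The whole lift shifts and turns between starts.
- ratchet_axis (a point): Point 103 mm above the bench on the vertical axis of wheel and lever; in the lift's frame x = 30, y = -170 mm. The wheel turns only anticlockwise seen from above.
- grip_post (a point): Centre of the top of the lever's black upright round grip post: 14 mm thick, foot 101 mm and top 147 mm above the bench. It stands 120 mm from the ratchet axis, on the robot's side of it, and moves on a level arc. At lever angle a it is at axis + 120 mm x (-cos a, -sin a) in the lift's frame. Pushing it takes about 1 to 4 N.
- lever (a joint): Lever angle, rad, positive anticlockwise from above; stops at -0.384 and +0.384. Towards + the post moves to the lift's right (-y): this working swing, from the - stop fully to the + stop, lifts one notch. The swing back to the - stop lets the driving pawl click over the next tooth. A partial swing gains nothing. Starts anywhere; stays where left.
- ratchet_wheel (a joint): Angle of the ratchet wheel in rad, 0 at the start; one notch is 0.524 rad. It turns up to 0.12 rad beyond a notch during the working stroke and settles back on the notch when the lever is let back.
- platform_top (a point): Middle of the top of the aluminium platform: 95 mm in x, 146 mm in y, 6 mm thick, axes as the lift's, open at front and back, 5 mm high side rails 138 mm apart. Its top starts 50 mm above the bench and rises 5 mm a notch (7 notches at most), during the working swing up to 1.2 mm more, settling back on the notch as the lever goes back.
- stage: Fixed aluminium stage on two legs, 2 mm behind the platform; top 58 to 69 mm above the bench, other at each start. Origin: middle of the front edge, level with the top; axes as the lift's. 146 mm wide, front edge bevelled 3 mm down, side rails 5 mm high and 138 mm apart, a stop 7 mm high across the back at x = 95 mm. With the plate home, the plate's centre is at about x = 53 mm, y = 0.
- well_plate: Clear six-well plate with its lid on, a block 84 mm in its x by 128 mm in its y, 20 mm high, about 0.12 kg; origin at the centre of its underside. It lies on the platform between the rails, x axis along the lift's x, centred.
- tape_roll: Roll of beige tape, 103 mm across, 25 mm high, lying flat on the bench to the left of the lift; origin under its centre. Bystander.
- tally_counter: Small beige hand tally counter, 35 x 45 x 57 mm, standing on the bench to the left of the lift; origin under its centre. Bystander.
- pen_loose: Thin ball pen, 145 mm long, 9 mm thick, lying on the bench in front of the lift; origin under its centre, long axis its y. Bystander.

How it is judged:
On the way:
1. the platform has been raised to the stage: its top between 1.5 mm below and 6.5 mm above the stage's top, with the plate still on the platform (z of platform_top in the frame of stage between -0.0015 and 0.0065 m and x of well_plate in the frame of stage below -0.03 m), for 0.2 s.
At the end, for the whole second after the job is handed in: The platform's top stands between 1.5 mm below and 6.5 mm above the stage's top, and the well plate lies at rest, flat and straight on the stage, within 5 mm of touching the stop (z of platform_top in the frame of stage between -0.0015 and 0.0065 m and x of well_plate in the frame of stage between 0.048 and 0.057 m and y of well_plate in the frame of stage between -0.008 and 0.008 m and z of well_plate in the frame of stage between -0.002 and 0.002 m and angle between well_plate's own z axis and vertical below 0.04 rad and angle between the x axis of well_plate and the x axis of stage, either way round below 0.06 rad and linear speed of well_plate below 0.02 m/s).
It fails at once if the platform is raised more than 8.5 mm above the stage (z of platform_top in the frame of stage above 0.0085 m).
It fails at once if the well plate is tilted more than 0.3 rad (angle between well_plate's own z axis and vertical above 0.3 rad).
It fails at once if a bystander is moved more than 30 mm (distance of any of tape_roll, tally_counter, pen_loose from where it was at the start of the episode above 0.03 m).
It also fails if it takes over 72 s, if anything falls off the work surface, if the arm or the gripper's body presses on something with over 40 N, if the wrist force passes 120 N, or if a joint passes its speed limit or range.

## Robot

A 6-joint arm with a two-finger parallel gripper is mounted at the origin on a cart in front of the work surface, level with it; the furniture and walls round the work are solid. World frame = base frame: x ahead of the robot, y to its left, z up, the work surface at z = 0. Lengths are in m, angles in rad, forces in N, time in s.
With the tool pointing down it reaches from about 0.25 to 0.725 m from the base axis. Payload 9.7 kg.
Tool frame: the origin (TCP) lies midway between the tips of the shut fingers; the grasp point (between the pads) lies 19 mm behind it; z points along the fingers, y is the direction in which the jaws open and shut (so a half turn about z gives the same grasp; the last joint's range is limited). The gripper opens to 85 mm and grips with 20 to 120 N. Pads are 22 mm wide; open, the fingers measure 114 mm over their backs; the gripper's body (76 mm by 85 mm) begins 54 mm behind the grasp point. The pads swing forward as they close: fully open they stand 13 mm farther back than shut.
Start: joints at [1.259, 0.087, 0.176, 1.66, 0, 1.571], TCP at [0.169, 0.523, 0.231] pointing down, gripper open.
Joint ranges: [-3.13, 3.13], [-0.85, 1.81], [-1.15, 1.24], [-2.2, 2.28], [-1.44, 1.52], [-3.14, 3.14]. Speed limits (rad/s): [2.22, 2.22, 2.57, 3.14, 3.14, 3.14].

## Interface

Orientations are given as a unit quaternion [x, y, z, w].
In Python, from bench import monitor, cams, ticket gives the robot as it stands. The module is installed in compiled form; this text tells all that it offers.
- The arm moves only by the shell command python3 -m inch 'ROWS' [FORCE]. ROWS is JSON, a list of rows, each an object of numbers: "x", "y", "z": the shift along the world's x, y, z in mm; "wx", "wy", "wz": the turn, a rotation vector about the world's x, y, z in degrees; "hand": the finger opening in mm, from 0 to 85.4. A call has 1 to 12 rows; each row is the pose to reach, as a shift and turn from the pose measured when the call began; what a row does not reach only later rows make up. A row lasts 1/10 s, in which the tool goes at most 50 mm and 8.59 degrees, less where a joint would pass 70% of its speed; a pose out of reach is approached as far as the arm can. A call with a gripper value outside its range is refused whole. The fingers move at their own pace and stop on an object; FORCE is the grip in N (left out, the last holds). Time passes only in rows, so rows that repeat a pose let the fingers close. It gives the time, the measured TCP pose, the force and the opening at its end, in the units of the state.
- monitor.sense(): the state, without advancing time (a new reading comes with each control period).
- cams.capture(name): name is "side" or "top" or "wrist"; returns a dict with "img" (400x640x3 uint8, blue, green, red), "fovy" (degrees; the focal length in pixels is half the picture's height over the tangent of half this angle, whatever the lens; pixels are square), "cx", "cy" (the principal point, pixels), "extrinsics" (4x4, takes a point from camera to world coordinates). Camera axes: x right, y up, looking along -z (the intrinsics and any distortion apply to the point x, -y, -z); pixel columns grow to the right and rows downward; lengths in m; the calibration is good to about 2 mm. A picture is of the moment at which its call begins. There is no depth.
- ticket.job_done(): hands the job in, once; it reports no verdict.
The state is a dict: "clock": time; "joint_positions": joint angles; "qvel": joint speeds; "tau": joint torques, N m; "position": TCP position; "tcp_rot": TCP orientation; "ft_force": force on the tool from outside, world axes, zero at the start; "torque": the same for the moment, N m; "finger_gap": finger opening in m.
Only numpy, scipy, OpenCV 4.12 (cv2) and the standard library are available. Lean on these libraries where they do the work, as an engineer would, in place of code of your own. Each camera call takes 0.05 s, during which the arm holds its last target. There are 200 camera calls.

## Working session

There is one attempt and no reset: what is moved stays moved. The work goes in short steps, Python scripts to look and compute and a shell command to move; the robot and the scene stay as the last step left them, time stands still between calls to the robot, and variables do not carry over. Pictures are saved under pics/ and viewed, about 8 in all and at most 12, crops included, and the job is handed in when it is done.

```bash
mkdir -p pics; ls; cat > h.py <<'E'
import numpy as np,cv2
from bench import monitor,cams,ticket
def cap(n,f):
    c=cams.capture(n); cv2.imwrite('pics/'+f,c['img']); np.savez('pics/'+f[:-4]+'.npz',**{k:c[k] for k in('fovy','cx','cy','extrinsics')}); 
    print(n,{k:v for k,v in c.items() if k not in('img',)}); return c
def load(f): return dict(np.load('pics/'+f+'.npz'))
def foc(c): return 200/np.tan(np.radians(float(c['fovy']))/2)
def proj(c,P):
    T=np.linalg.inv(c['extrinsics']); p=T[:3,:3]@np.array(P)+T[:3,3]; f=foc(c)
    return np.array([c['cx']+f*p[0]/-p[2], c['cy']-f*p[1]/-p[2]])
def atz(c,u,v,z):
    f=foc(c);E=np.array(c['extrinsics']);d=E[:3,:3]@np.array([(u-c['cx'])/f,-(v-c['cy'])/f,-1]);o=E[:3,3]
    return o+d*(z-o[2])/d[2]
E
python3 - <<'E'
from h import *
for n in('top','side'): cap(n,n+'1.png')
print(monitor.sense())
E
```

```text
pics
top {'fovy': 51.81595804064461, 'cx': 319.42250932328653, 'cy': 200.60120734075187, 'extrinsics': array([[ 0.01141397,  0.98401814, -0.17770206,  0.35224238],
       [-0.99968129,  0.01523138,  0.02013269,  0.18042476],
       [ 0.02251758,  0.17741563,  0.98387837,  1.00583016],
       [ 0.        ,  0.        ,  0.        ,  1.        ]])}
side {'fovy': 47.33974225825241, 'cx': 311.82008133711406, 'cy': 200.10276630493857, 'extrinsics': array([[ 0.89782564,  0.26113795, -0.35456464,  0.11144486],
       [-0.44000688,  0.50018216, -0.74579605, -0.72534692],
       [-0.01740874,  0.8256057 ,  0.56397887,  0.77356211],
       [ 0.        ,  0.        ,  0.        ,  1.        ]])}
{'clock': 0.1, 'joint_positions': array([1.25901413e+00, 8.73774760e-02, 1.75206636e-01, 1.65979556e+00,
       1.52196660e-05, 1.57079284e+00]), 'qvel': array([ 0.00093907, -0.00150553,  0.00161311,  0.00033019, -0.00016742,
        0.00184043]), 'tau': array([-1.78321825e-03, -5.21561086e+01,  4.65652692e+01,  1.59544114e-02,
       -9.84343615e-05, -4.57563331e-06]), 'position': array([0.16864754, 0.52328697, 0.23066568]), 'tcp_rot': array([ 1.55258711e-01,  9.87873671e-01, -5.76762668e-04, -9.83519434e-05]), 'ft_force': array([ 0.00458388, -0.56995101, -0.3658191 ]), 'torque': array([-0.01481456,  0.01066728, -0.07108801]), 'finger_gap': 0.08505111002888782}
```

View pics/top1.png

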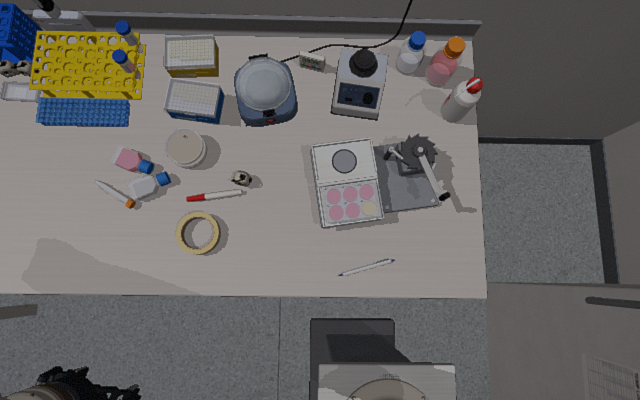

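View pics/side1.png

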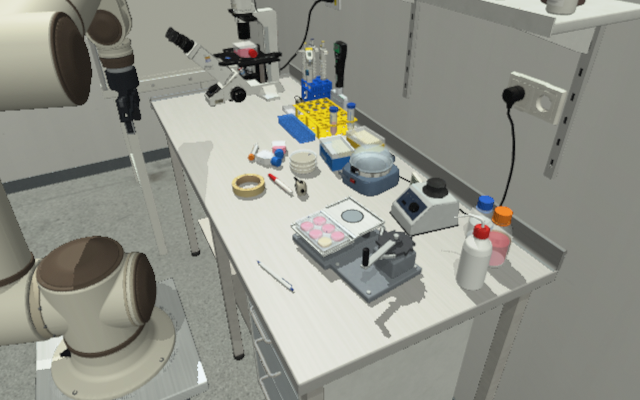

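The top view shows the plate at about (350,203), the stage at about (345,160), the wheel at about (417,155), the grip post near (445,197) and the pen at (366,267). The side view shows the post near (366,257). I'll enlarge both.

```bash
python3 - <<'E'
import cv2
a=cv2.imread('pics/top1.png')[125:235,300:460]; cv2.imwrite('pics/c1.png',cv2.resize(a,None,fx=5,fy=5,interpolation=cv2.INTER_CUBIC))
a=cv2.imread('pics/side1.png')[190:305,280:430]; cv2.imwrite('pics/c2.png',cv2.resize(a,None,fx=5,fy=5,interpolation=cv2.INTER_CUBIC))
E
```

```text
(no output)
```

View pics/c1.png

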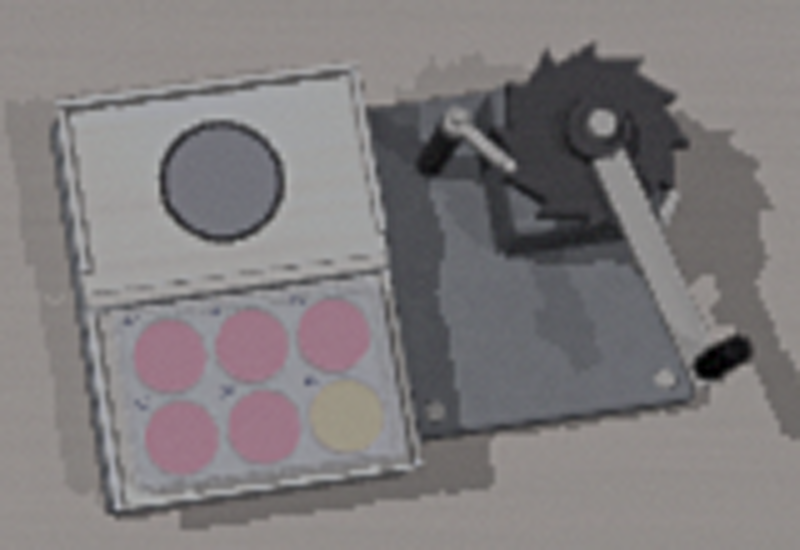

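View pics/c2.png

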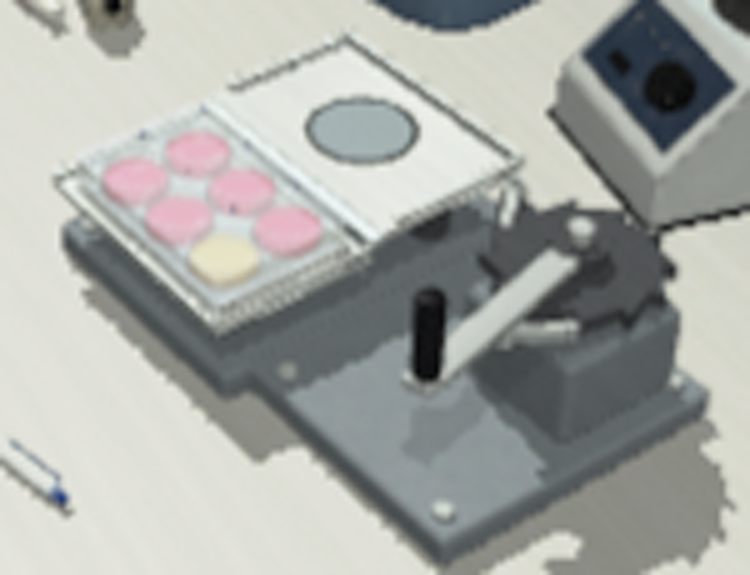

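The top crop shows the post top at about (738,352), the axis cap at (603,122) and the corners of the platform, stage and base. The side crop shows the post top at (430,296), its foot at (428,378), and the same corners. Next I fit the lift pose, lever angle and stage height to both views.

```bash
cat > fit.py <<'E'
from h import *
from scipy.optimize import least_squares
ct,cs=load('top1'),load('side1')
def L(p,q): c,s=np.cos(p[2]),np.sin(p[2]); return np.array([p[0]+c*q[0]-s*q[1],p[1]+s*q[0]+c*q[1],q[2]])
def post(p,z): return (.030-.120*np.cos(p[3]),-.170-.120*np.sin(p[3]),z)
fr=lambda y:lambda p:(-.1075,y,.055)
bk=lambda y:lambda p:(.0845+p[5],y,p[4]+.007)
O=[('t',(738,351),lambda p:post(p,.147)),('t',(115,508),fr(.073)),('t',(419,462),fr(-.073)),('t',(58,103),bk(.073)),('t',(356,66),bk(-.073)),('t',(692,398),lambda p:(-.105,-.22,.018)),
('s',(430,294),lambda p:post(p,.147)),('s',(428,380),lambda p:post(p,.101)),('s',(57,183),fr(.073)),('s',(218,322),fr(-.073)),('s',(347,38),bk(.073)),('s',(522,160),bk(-.073)),('s',(442,543),lambda p:(-.105,-.22,.018)),('s',(706,393),lambda p:(.095,-.22,.018))]
def res(p,full=False):
    r=[]
    for k,(v,uv,f) in enumerate(O):
        c=ct if v=='t' else cs; o=(300,125) if v=='t' else (280,190)
        r.append(proj(c,L(p,f(p)))-(np.array(uv)/5+o) - p[6:8]*(v=='t')-p[8:10]*(v=='s'))
    r=np.array(r)
    return r if full else np.r_[r.ravel(),p[6:10]/1.5,(p[5]-.003)/.002]
s=least_squares(res,[.5,0,.12,.1,.063,.003,0,0,0,0],loss='soft_l1',x_scale=[.1,.1,.1,.1,.01,.003,1,1,1,1])
if __name__=='__main__':
    p=s.x;J=np.linalg.inv(s.jac.T@s.jac)
    print(p.round(4),np.sqrt(np.diag(J))[:5].round(4));
    for o,r in zip(O,res(p,True)): print(o[0],o[1],r.round(2))
    print('post',L(p,post(p,.147)),'axis',L(p,(.03,-.17,.103)),'plat',L(p,(-.06,0,.05)))
    for a in(-.384,0,.384): q=p.copy();q[3]=a;print(a,L(q,post(q,.147)).round(4))
E
python3 fit.py
```

```text
[ 0.5821  0.0973  0.1568  0.2256  0.0567  0.0022  0.0405 -0.5463 -0.5981
 -0.8892] [0.0031 0.0032 0.0077 0.0184 0.0034]
t (738, 351) [-0.45 -1.12]
t (115, 508) [-0.33 -0.21]
t (419, 462) [0.6  0.16]
t (58, 103) [-0.74  0.08]
t (356, 66) [-0.09 -0.57]
t (692, 398) [2.15 5.59]
s (430, 294) [0.42 0.4 ]
s (428, 380) [-0.23 -0.48]
s (57, 183) [-0.85 -1.78]
s (218, 322) [0.22 0.41]
s (347, 38) [-0.39 -0.4 ]
s (522, 160) [0.4  0.65]
s (442, 543) [-4.22  4.  ]
s (706, 393) [ 6.39 -2.47]
post [ 0.52697008 -0.11067807  0.147     ] axis [ 0.63829975 -0.06589296  0.103     ] plat [0.52285208 0.08796358 0.05      ]
-0.384 [ 0.5214 -0.0389  0.147 ]
0 [ 0.5198 -0.0846  0.147 ]
0.384 [ 0.5354 -0.1277  0.147 ]
```

```bash
python3 - <<'E'
s=open('fit.py').read()
s=s.replace("('t',(692,398),lambda p:(-.105,-.22,.018)),","('t',(603,122),lambda p:(.03,-.17,p[10])),")
s=s.replace("('s',(442,543),lambda p:(-.105,-.22,.018)),('s',(706,393),lambda p:(.095,-.22,.018))","('s',(580,228),lambda p:(.03,-.17,p[10]))")
s=s.replace("0,0,0,0],","0,0,0,0,.108],").replace("1,1,1,1])","1,1,1,1,.01])")
open('fit.py','w').write(s)
E
python3 fit.py
```

```text
[ 0.5815  0.0967  0.1524  0.2305  0.0565  0.0025  0.1029 -0.5272 -0.6573
 -0.5899  0.1108] [0.0031 0.003  0.007  0.0165 0.0034]
t (738, 351) [-0.05 -0.52]
t (115, 508) [-0.34 -0.06]
t (419, 462) [0.64 0.57]
t (58, 103) [-0.41  0.09]
t (356, 66) [ 0.27 -0.3 ]
t (603, 122) [-0.02  0.  ]
s (430, 294) [0.18 0.55]
s (428, 380) [-0.47 -0.32]
s (57, 183) [-0.9  -2.02]
s (218, 322) [-0.06  0.29]
s (347, 38) [-0.16 -0.47]
s (522, 160) [0.47 0.71]
s (580, 228) [0.5  0.04]
post [ 0.52564425 -0.11162458  0.147     ] axis [ 0.63695394 -0.06678987  0.103     ] plat [0.52218652 0.08757476 0.05      ]
-0.384 [ 0.5202 -0.0392  0.147 ]
0 [ 0.5183 -0.085   0.147 ]
0.384 [ 0.5338 -0.1281  0.147 ]
```

```bash
python3 -m inch '[{"x":330,"y":-470,"z":70,"wz":26.6},{"x":330,"y":-470,"z":70,"wz":26.6},{"x":330,"y":-470,"z":70,"wz":26.6},{"x":330,"y":-470,"z":70,"wz":26.6},{"x":330,"y":-470,"z":70,"wz":26.6},{"x":330,"y":-470,"z":70,"wz":26.6},{"x":330,"y":-470,"z":70,"wz":26.6},{"x":330,"y":-470,"z":70,"wz":26.6},{"x":330,"y":-470,"z":70,"wz":26.6},{"x":330,"y":-470,"z":70,"wz":26.6},{"x":330,"y":-470,"z":70,"wz":26.6},{"x":330,"y":-470,"z":70,"wz":26.6}]'
python3 - <<'E'
from h import *
cap('wrist','w1.png'); s=monitor.sense(); print(s['position'],s['joint_positions'])
E
```

```text
wrist {'fovy': 61.54157589346405, 'cx': 317.0438009799882, 'cy': 196.9564496561624, 'extrinsics': array([[ 0.30614858, -0.91114533, -0.27583914,  0.09889858],
       [ 0.951982  ,  0.2924605 ,  0.09053801,  0.54676034],
       [-0.00182123, -0.29031198,  0.95693032,  0.37262326],
       [ 0.        ,  0.        ,  0.        ,  1.        ]])}
[0.16865833 0.52329931 0.23071992] [ 1.25901023e+00  8.73590102e-02  1.75292519e-01  1.65982703e+00
 -3.34661013e-08  1.57079811e+00]$[0]: bad value
```

View pics/w1.png

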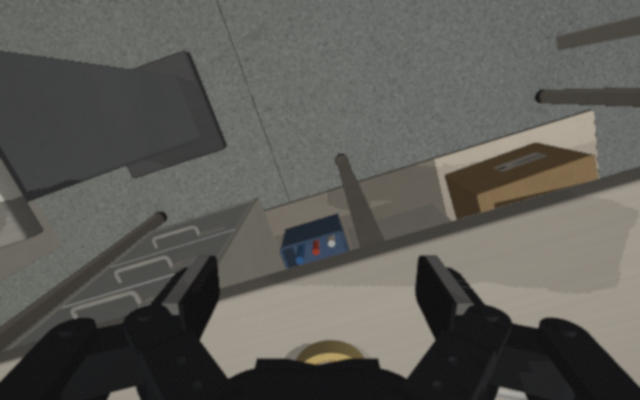

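That wrist picture shows the move was refused; the arm is still at the start, seeing floor and bench edge. I'll test which value was bad with a small row.

```bash
python3 -m inch '[{"x":45,"y":-10,"z":5,"wx":0,"wy":0,"wz":2.2,"hand":85}]'; echo; python3 -m inch '[{"x":330,"y":-470,"z":70,"wx":0,"wy":0,"wz":24,"hand":85}]'
```

```text
clock: 0.25
position: [0.2109, 0.514, 0.2351]
tcp_rot: [0.134, 0.991, -0.001, -0.001]
ft_force: [1.2, 1.7, 0.9]
finger_gap: 0.0847

clock: 0.35
position: [0.2421, 0.4752, 0.2394]
tcp_rot: [0.062, 0.998, -0.002, -0.001]
ft_force: [0.6, -1.0, -0.7]
finger_gap: 0.0847
```

```bash
python3 -m inch '[{"x":257,"y":-422,"z":61,"wz":15.8,"hand":85},{"x":257,"y":-422,"z":61,"wz":15.8,"hand":85},{"x":257,"y":-422,"z":61,"wz":15.8,"hand":85},{"x":257,"y":-422,"z":61,"wz":15.8,"hand":85},{"x":257,"y":-422,"z":61,"wz":15.8,"hand":85},{"x":257,"y":-422,"z":61,"wz":15.8,"hand":85},{"x":257,"y":-422,"z":61,"wz":15.8,"hand":85},{"x":257,"y":-422,"z":61,"wz":15.8,"hand":85},{"x":257,"y":-422,"z":61,"wz":15.8,"hand":85},{"x":257,"y":-422,"z":61,"wz":15.8,"hand":85},{"x":257,"y":-422,"z":61,"wz":15.8,"hand":85},{"x":257,"y":-422,"z":61,"wz":15.8,"hand":85}]'
```

```text
$[0]: bad value
```

```bash
python3 -m inch '[{"x":257,"y":-422,"z":61,"wx":0,"wy":0,"wz":15.8,"hand":85},{"x":257,"y":-422,"z":61,"wx":0,"wy":0,"wz":15.8,"hand":85},{"x":257,"y":-422,"z":61,"wx":0,"wy":0,"wz":15.8,"hand":85},{"x":257,"y":-422,"z":61,"wx":0,"wy":0,"wz":15.8,"hand":85},{"x":257,"y":-422,"z":61,"wx":0,"wy":0,"wz":15.8,"hand":85},{"x":257,"y":-422,"z":61,"wx":0,"wy":0,"wz":15.8,"hand":85},{"x":257,"y":-422,"z":61,"wx":0,"wy":0,"wz":15.8,"hand":85},{"x":257,"y":-422,"z":61,"wx":0,"wy":0,"wz":15.8,"hand":85},{"x":257,"y":-422,"z":61,"wx":0,"wy":0,"wz":15.8,"hand":85},{"x":257,"y":-422,"z":61,"wx":0,"wy":0,"wz":15.8,"hand":85},{"x":257,"y":-422,"z":61,"wx":0,"wy":0,"wz":15.8,"hand":85},{"x":257,"y":-422,"z":61,"wx":0,"wy":0,"wz":15.8,"hand":85}]'
python3 - <<'E'
from h import *
cap('wrist','w2.png'); s=monitor.sense(); print(s['position'],s['joint_positions'])
E
```

```text
clock: 1.55
position: [0.4994, 0.0522, 0.2999]
tcp_rot: [-0.074, 0.997, -0.002, -0.001]
ft_force: [-1.6, 0.3, 0.5]
finger_gap: 0.0852
wrist {'fovy': 61.54157589346405, 'cx': 317.0438009799882, 'cy': 196.9564496561624, 'extrinsics': array([[-0.14837145, -0.9468242 , -0.28549928,  0.42704907],
       [ 0.98892384, -0.14320416, -0.03901551,  0.04235733],
       [-0.00394385, -0.28812583,  0.95758444,  0.44205249],
       [ 0.        ,  0.        ,  0.        ,  1.        ]])}
[0.49895384 0.05317578 0.30007627] [ 0.10821962  0.01034272  0.23204623  1.79420127 -0.00360197 -0.0417685 ]
```

View pics/w2.png

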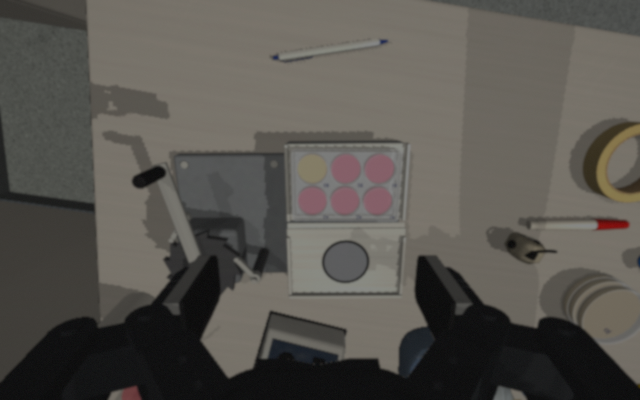

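The wrist view shows the platform and stage square with the gripper. Front corners are at about (286,142) and (411,142), back corners at (288,297) and (404,296), and the post top is at about (141,181). I'll add these to the fit.

```bash
python3 - <<'E'
s=open('fit.py').read()
s=s.replace("ct,cs=load('top1'),load('side1')","ct,cs,cw=load('top1'),load('side1'),load('w2')")
s=s.replace("('s',(430,294)","('w',(141,181),lambda p:post(p,.147)),('w',(286,142),fr(-.073)),('w',(411,142),fr(.073)),('w',(288,297),bk(-.073)),('w',(404,296),bk(.073)),\n('s',(430,294)")
s=s.replace("c=ct if v=='t' else cs; o=(300,125) if v=='t' else (280,190)","c=dict(t=ct,s=cs,w=cw)[v]; o=dict(t=(300,125),s=(280,190),w=(0,0))[v]; m=5 if v!='w' else 1")
s=s.replace("np.array(uv)/5","np.array(uv)/m").replace("*(v=='s'))","*(v=='s')-p[11:13]*(v=='w'))").replace("p[6:10]/1.5","p[6:10]/1.5,p[11:13]/2")
s=s.replace(".108],",".108,0,0],").replace("1,.01])","1,.01,1,1])")
open('fit.py','w').write(s)
E
python3 fit.py
```

```text
[ 0.5803  0.1     0.157   0.2166  0.0603  0.0023 -1.2536 -0.3168 -1.7463
 -1.7469  0.1118 -0.9303  1.0616] [0.002  0.0024 0.0043 0.0122 0.0026]
t (738, 351) [-0.79 -0.37]
t (115, 508) [-0.16  0.33]
t (419, 462) [0.8  0.67]
t (58, 103) [-0.57  0.05]
t (356, 66) [ 0.33 -0.64]
t (603, 122) [-0.09 -0.17]
w (141, 181) [-0.67 -0.39]
w (286, 142) [-1.19  1.16]
w (411, 142) [1.03 0.2 ]
w (288, 297) [ 1.41 -0.42]
w (404, 296) [-0.47  0.04]
s (430, 294) [-0.22  0.57]
s (428, 380) [-0.83 -0.32]
s (57, 183) [-0.74 -1.27]
s (218, 322) [0.19 0.85]
s (347, 38) [-0.21 -0.92]
s (522, 160) [0.52 0.03]
s (580, 228) [0.58 0.09]
post [ 0.52479203 -0.10705908  0.147     ] axis [ 0.6365164  -0.06326794  0.103     ] plat [0.52104323 0.09056946 0.05      ]
-0.384 [ 0.5196 -0.0363  0.147 ]
0 [ 0.518 -0.082  0.147]
0.384 [ 0.5337 -0.1251  0.147 ]
```

```bash
python3 -m inch '[{"x":26,"y":-161,"z":-80,"wx":0,"wy":0,"wz":0.5,"hand":40},{"x":26,"y":-161,"z":-80,"wx":0,"wy":0,"wz":0.5,"hand":40},{"x":26,"y":-161,"z":-80,"wx":0,"wy":0,"wz":0.5,"hand":40},{"x":26,"y":-161,"z":-80,"wx":0,"wy":0,"wz":0.5,"hand":40},{"x":26,"y":-161,"z":-80,"wx":0,"wy":0,"wz":0.5,"hand":40},{"x":26,"y":-161,"z":-110,"wx":0,"wy":0,"wz":0.5,"hand":40},{"x":26,"y":-161,"z":-140,"wx":0,"wy":0,"wz":0.5,"hand":40},{"x":26,"y":-161,"z":-160,"wx":0,"wy":0,"wz":0.5,"hand":40},{"x":26,"y":-161,"z":-182,"wx":0,"wy":0,"wz":0.5,"hand":40},{"x":26,"y":-161,"z":-182,"wx":0,"wy":0,"wz":0.5,"hand":40}]' 20
python3 - <<'E'
from h import *
cap('wrist','w3.png'); a=cv2.imread('pics/w3.png'); cap('side','s3.png'); b=cv2.imread('pics/s3.png')[150:310,260:460]
cv2.imwrite('pics/v3.png',np.vstack([a[:, :],cv2.resize(b,(640,512),interpolation=cv2.INTER_CUBIC)])[:,:][::1][:912]) 
i=cv2.imread('pics/v3.png'); cv2.imwrite('pics/v3.png',cv2.resize(i,None,fx=.65,fy=.65))
E
```

```text
clock: 2.6
position: [0.5235, -0.1055, 0.1158]
tcp_rot: [-0.081, 0.997, -0.001, -0.003]
ft_force: [-1.0, -0.4, 0.2]
finger_gap: 0.04
wrist {'fovy': 61.54157589346405, 'cx': 317.0438009799882, 'cy': 196.9564496561624, 'extrinsics': array([[-0.16123563, -0.94594325, -0.28141505,  0.45182823],
       [ 0.98691363, -0.15515897, -0.04389977, -0.11641452],
       [-0.00213738, -0.28481056,  0.95858144,  0.25818703],
       [ 0.        ,  0.        ,  0.        ,  1.        ]])}
side {'fovy': 47.33974225825241, 'cx': 311.82008133711406, 'cy': 200.10276630493857, 'extrinsics': array([[ 0.89782564,  0.26113795, -0.35456464,  0.11144486],
       [-0.44000688,  0.50018216, -0.74579605, -0.72534692],
       [-0.01740874,  0.8256057 ,  0.56397887,  0.77356211],
       [ 0.        ,  0.        ,  0.        ,  1.        ]])}
```

View pics/v3.png

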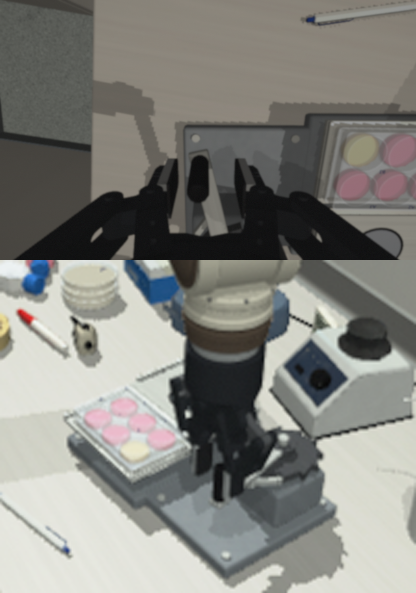

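The wrist crop shows the post standing between the two pads, slightly right of the fingers' middle; the side crop agrees. I'll check this by projection, then close to a loose cage.

```bash
python3 - <<'E'
from h import *
c=load('w3')
for P in [(.525,-.107,.147),(.525,-.107,.101),(.5235,-.1055,.1158)]: print(proj(c,P)*.65)
E
python3 -m inch '[{"x":0,"y":0,"z":0,"wx":0,"wy":0,"wz":0,"hand":16},{"x":0,"y":0,"z":0,"wx":0,"wy":0,"wz":0,"hand":16},{"x":0,"y":0,"z":0,"wx":0,"wy":0,"wz":0,"hand":16},{"x":0,"y":0,"z":0,"wx":0,"wy":0,"wz":0,"hand":16}]' 20
```

```text
[202.19581967 194.77644051]
[203.31807572 160.97001474]
[205.41152907 168.22797288]
clock: 3.1
position: [0.5252, -0.1064, 0.1195]
tcp_rot: [-0.08, 0.997, -0.002, -0.0]
ft_force: [-0.8, -0.4, -0.1]
finger_gap: 0.0162
```

```bash
python3 -m inch '[{"x":-5,"y":13,"z":0,"wx":0,"wy":0,"wz":0,"hand":16},{"x":-7,"y":24,"z":0,"wx":0,"wy":0,"wz":0,"hand":16},{"x":-8,"y":34,"z":0,"wx":0,"wy":0,"wz":0,"hand":16},{"x":-8.5,"y":43,"z":0,"wx":0,"wy":0,"wz":0,"hand":16},{"x":-8,"y":52,"z":0,"wx":0,"wy":0,"wz":0,"hand":16},{"x":-7,"y":60,"z":0,"wx":0,"wy":0,"wz":0,"hand":16},{"x":-6,"y":67,"z":0,"wx":0,"wy":0,"wz":0,"hand":16},{"x":-5.5,"y":70,"z":0,"wx":0,"wy":0,"wz":0,"hand":16},{"x":-5.5,"y":70,"z":0,"wx":0,"wy":0,"wz":0,"hand":16}]'
python3 -m inch '[{"x":0,"y":2,"z":0,"wx":0,"wy":0,"wz":0,"hand":16},{"x":0,"y":2,"z":0,"wx":0,"wy":0,"wz":0,"hand":16}]'
python3 -m inch '[{"x":0,"y":2,"z":0,"wx":0,"wy":0,"wz":0,"hand":16},{"x":0,"y":2,"z":0,"wx":0,"wy":0,"wz":0,"hand":16}]'
```

```text
clock: 4.0
position: [0.5197, -0.0365, 0.1195]
tcp_rot: [-0.08, 0.997, -0.002, -0.0]
ft_force: [-1.4, -3.2, 1.1]
finger_gap: 0.0157
clock: 4.2
position: [0.5197, -0.0362, 0.1195]
tcp_rot: [-0.08, 0.997, -0.004, -0.001]
ft_force: [-2.1, -12.6, 0.9]
finger_gap: 0.0158
clock: 4.4
position: [0.5197, -0.0363, 0.1194]
tcp_rot: [-0.079, 0.997, -0.006, -0.001]
ft_force: [-0.7, -13.3, -0.5]
finger_gap: 0.0165
```

```bash
python3 -m inch '[{"x":-2,"y":-10,"z":0,"wx":0,"wy":0,"wz":0,"hand":16},{"x":-3,"y":-19,"z":0,"wx":0,"wy":0,"wz":0,"hand":16},{"x":-3,"y":-27,"z":0,"wx":0,"wy":0,"wz":0,"hand":16},{"x":-2.5,"y":-37,"z":0,"wx":0,"wy":0,"wz":0,"hand":16},{"x":-1.7,"y":-46,"z":0,"wx":0,"wy":0,"wz":0,"hand":16},{"x":1,"y":-57,"z":0,"wx":0,"wy":0,"wz":0,"hand":16},{"x":5,"y":-71,"z":0,"wx":0,"wy":0,"wz":0,"hand":16},{"x":9,"y":-80,"z":0,"wx":0,"wy":0,"wz":0,"hand":16},{"x":13,"y":-87,"z":0,"wx":0,"wy":0,"wz":0,"hand":16},{"x":14,"y":-90,"z":0,"wx":0,"wy":0,"wz":0,"hand":16},{"x":14,"y":-90,"z":0,"wx":0,"wy":0,"wz":0,"hand":16}]'
python3 -m inch '[{"x":0.5,"y":-2,"z":0,"wx":0,"wy":0,"wz":0,"hand":16},{"x":0.5,"y":-2,"z":0,"wx":0,"wy":0,"wz":0,"hand":16}]'
python3 -m inch '[{"x":0.5,"y":-2,"z":0,"wx":0,"wy":0,"wz":0,"hand":16},{"x":0.5,"y":-2,"z":0,"wx":0,"wy":0,"wz":0,"hand":16}]'
```

```text
clock: 5.5
position: [0.5342, -0.1267, 0.1194]
tcp_rot: [-0.078, 0.997, -0.007, -0.001]
ft_force: [-0.8, -0.1, -0.7]
finger_gap: 0.016
clock: 5.7
position: [0.5345, -0.1276, 0.1194]
tcp_rot: [-0.079, 0.997, -0.006, -0.001]
ft_force: [-0.3, 6.9, 0.7]
finger_gap: 0.016
clock: 5.9
position: [0.5345, -0.1277, 0.1194]
tcp_rot: [-0.08, 0.997, -0.004, -0.001]
ft_force: [-2.3, 10.2, 1.1]
finger_gap: 0.0159
```

```bash
python3 -m inch '[{"x":-5,"y":11,"z":0,"wx":0,"wy":0,"wz":0,"hand":16},{"x":-9.5,"y":22,"z":0,"wx":0,"wy":0,"wz":0,"hand":16},{"x":-13,"y":33,"z":0,"wx":0,"wy":0,"wz":0,"hand":16},{"x":-16,"y":44,"z":0,"wx":0,"wy":0,"wz":0,"hand":16},{"x":-17.5,"y":54,"z":0,"wx":0,"wy":0,"wz":0,"hand":16},{"x":-18,"y":64,"z":0,"wx":0,"wy":0,"wz":0,"hand":16},{"x":-17.5,"y":74,"z":0,"wx":0,"wy":0,"wz":0,"hand":16},{"x":-16.5,"y":83,"z":0,"wx":0,"wy":0,"wz":0,"hand":16},{"x":-15,"y":91,"z":0,"wx":0,"wy":0,"wz":0,"hand":16},{"x":-15,"y":93,"z":0,"wx":0,"wy":0,"wz":0,"hand":16},{"x":-15,"y":93,"z":0,"wx":0,"wy":0,"wz":0,"hand":16}]'
python3 - <<'E'
from h import *
cap('side','s4.png'); cap('top','t4.png'); cap('wrist','w4.png')
b=cv2.imread('pics/s4.png')[190:280,280:400]; d=cv2.imread('pics/side1.png')[190:280,280:400]
cv2.imwrite('pics/v4.png',np.vstack([cv2.resize(i,(800,600),interpolation=cv2.INTER_CUBIC)[:300+0] for i in (d,b)]))
E
```

```text
clock: 7.0
position: [0.5196, -0.0363, 0.1193]
tcp_rot: [-0.079, 0.997, -0.006, -0.002]
ft_force: [-2.2, -13.7, 0.3]
finger_gap: 0.0161
side {'fovy': 47.33974225825241, 'cx': 311.82008133711406, 'cy': 200.10276630493857, 'extrinsics': array([[ 0.89782564,  0.26113795, -0.35456464,  0.11144486],
       [-0.44000688,  0.50018216, -0.74579605, -0.72534692],
       [-0.01740874,  0.8256057 ,  0.56397887,  0.77356211],
       [ 0.        ,  0.        ,  0.        ,  1.        ]])}
top {'fovy': 51.81595804064461, 'cx': 319.42250932328653, 'cy': 200.60120734075187, 'extrinsics': array([[ 0.01141397,  0.98401814, -0.17770206,  0.35224238],
       [-0.99968129,  0.01523138,  0.02013269,  0.18042476],
       [ 0.02251758,  0.17741563,  0.98387837,  1.00583016],
       [ 0.        ,  0.        ,  0.        ,  1.        ]])}
wrist {'fovy': 61.54157589346405, 'cx': 317.0438009799882, 'cy': 196.9564496561624, 'extrinsics': array([[-0.15819217, -0.94554148, -0.28447592,  0.44743687],
       [ 0.98733859, -0.15489845, -0.03419034, -0.04568355],
       [-0.01173649, -0.2862827 ,  0.95807331,  0.2616064 ],
       [ 0.        ,  0.        ,  0.        ,  1.        ]])}
```

```bash
python3 -m inch '[{"x":-2,"y":-10,"z":0,"wx":0,"wy":0,"wz":0,"hand":16},{"x":-3,"y":-19,"z":0,"wx":0,"wy":0,"wz":0,"hand":16},{"x":-3,"y":-27,"z":0,"wx":0,"wy":0,"wz":0,"hand":16},{"x":-2.5,"y":-37,"z":0,"wx":0,"wy":0,"wz":0,"hand":16},{"x":-1.7,"y":-46,"z":0,"wx":0,"wy":0,"wz":0,"hand":16},{"x":1,"y":-57,"z":0,"wx":0,"wy":0,"wz":0,"hand":16},{"x":5,"y":-71,"z":0,"wx":0,"wy":0,"wz":0,"hand":16},{"x":9,"y":-80,"z":0,"wx":0,"wy":0,"wz":0,"hand":16},{"x":13,"y":-87,"z":0,"wx":0,"wy":0,"wz":0,"hand":16},{"x":15,"y":-93,"z":0,"wx":0,"wy":0,"wz":0,"hand":16},{"x":15,"y":-93,"z":0,"wx":0,"wy":0,"wz":0,"hand":16},{"x":15,"y":-93,"z":0,"wx":0,"wy":0,"wz":0,"hand":16}]'
python3 -m inch '[{"x":-5,"y":11,"z":0,"wx":0,"wy":0,"wz":0,"hand":16},{"x":-9.5,"y":22,"z":0,"wx":0,"wy":0,"wz":0,"hand":16},{"x":-13,"y":33,"z":0,"wx":0,"wy":0,"wz":0,"hand":16},{"x":-16,"y":44,"z":0,"wx":0,"wy":0,"wz":0,"hand":16},{"x":-17.5,"y":54,"z":0,"wx":0,"wy":0,"wz":0,"hand":16},{"x":-18,"y":64,"z":0,"wx":0,"wy":0,"wz":0,"hand":16},{"x":-17.5,"y":74,"z":0,"wx":0,"wy":0,"wz":0,"hand":16},{"x":-16.5,"y":83,"z":0,"wx":0,"wy":0,"wz":0,"hand":16},{"x":-15,"y":91,"z":0,"wx":0,"wy":0,"wz":0,"hand":16},{"x":-15,"y":93,"z":0,"wx":0,"wy":0,"wz":0,"hand":16},{"x":-15,"y":93,"z":0,"wx":0,"wy":0,"wz":0,"hand":16}]'

```

```text
clock: 8.35
position: [0.5346, -0.1277, 0.1193]
tcp_rot: [-0.08, 0.997, -0.004, -0.002]
ft_force: [-3.6, 11.8, 1.0]
finger_gap: 0.016
clock: 9.45
position: [0.5197, -0.0362, 0.1193]
tcp_rot: [-0.079, 0.997, -0.006, -0.002]
ft_force: [-1.8, -13.4, 1.3]
finger_gap: 0.0162
```

```bash
python3 -m inch '[{"x":0,"y":-2,"z":25,"wx":0,"wy":0,"wz":0,"hand":20},{"x":0,"y":-2,"z":60,"wx":0,"wy":0,"wz":0,"hand":16},{"x":35,"y":50,"z":60,"wx":0,"wy":0,"wz":0,"hand":0},{"x":65,"y":90,"z":60,"wx":0,"wy":0,"wz":0,"hand":0},{"x":95,"y":130,"z":60,"wx":0,"wy":0,"wz":0,"hand":0},{"x":100,"y":142,"z":30,"wx":0,"wy":0,"wz":0,"hand":0},{"x":100,"y":142,"z":-10,"wx":0,"wy":0,"wz":0,"hand":0},{"x":100,"y":142,"z":-35,"wx":0,"wy":0,"wz":0,"hand":0},{"x":100,"y":142,"z":-45,"wx":0,"wy":0,"wz":0,"hand":0},{"x":100,"y":142,"z":-46,"wx":0,"wy":0,"wz":0,"hand":0}]'
python3 -m inch '[{"x":0,"y":0,"z":-2,"wx":0,"wy":0,"wz":0,"hand":0},{"x":0,"y":0,"z":-2,"wx":0,"wy":0,"wz":0,"hand":0}]' | egrep 'pos|force'
python3 -m inch '[{"x":0,"y":0,"z":-2,"wx":0,"wy":0,"wz":0,"hand":0},{"x":0,"y":0,"z":-2,"wx":0,"wy":0,"wz":0,"hand":0}]' | egrep 'pos|force'
python3 -m inch '[{"x":0,"y":0,"z":-2,"wx":0,"wy":0,"wz":0,"hand":0},{"x":0,"y":0,"z":-2,"wx":0,"wy":0,"wz":0,"hand":0}]' | egrep 'pos|force'
python3 -m inch '[{"x":0,"y":0,"z":-2,"wx":0,"wy":0,"wz":0,"hand":0},{"x":0,"y":0,"z":-2,"wx":0,"wy":0,"wz":0,"hand":0}]' | egrep 'pos|force'
```

```text
clock: 10.45
position: [0.6191, 0.1059, 0.0721]
tcp_rot: [-0.079, 0.997, -0.006, -0.003]
ft_force: [0.3, 0.0, 1.1]
finger_gap: -0.0001
position: [0.6198, 0.1059, 0.0716]
ft_force: [-0.6, 0.4, 0.4]
position: [0.6203, 0.1059, 0.0706]
ft_force: [-0.2, -0.2, -0.5]
position: [0.6203, 0.1058, 0.0687]
ft_force: [0.2, -0.4, 0.4]
position: [0.6202, 0.1058, 0.0663]
ft_force: [-0.1, 0.4, -0.4]
```

```bash
for i in 1; do
python3 -m inch '[{"x":0,"y":0,"z":-2,"wx":0,"wy":0,"wz":0,"hand":0},{"x":0,"y":0,"z":-2,"wx":0,"wy":0,"wz":0,"hand":0}]' | egrep 'pos|force'
python3 -m inch '[{"x":0,"y":0,"z":-2,"wx":0,"wy":0,"wz":0,"hand":0},{"x":0,"y":0,"z":-2,"wx":0,"wy":0,"wz":0,"hand":0}]' | egrep 'pos|force'
python3 -m inch '[{"x":0,"y":0,"z":-2,"wx":0,"wy":0,"wz":0,"hand":0},{"x":0,"y":0,"z":-2,"wx":0,"wy":0,"wz":0,"hand":0}]' | egrep 'pos|force'
python3 -m inch '[{"x":0,"y":0,"z":-2,"wx":0,"wy":0,"wz":0,"hand":0},{"x":0,"y":0,"z":-2,"wx":0,"wy":0,"wz":0,"hand":0}]' | egrep 'pos|force'
done
```

```text
position: [0.62, 0.1058, 0.0639]
ft_force: [-0.5, -0.5, 0.2]
position: [0.6198, 0.1058, 0.0614]
ft_force: [0.5, -0.3, 0.0]
position: [0.62, 0.1058, 0.0601]
ft_force: [-1.8, -0.5, 4.2]
position: [0.62, 0.1058, 0.06]
ft_force: [-5.3, -0.4, 13.4]
```

Stage contact is at z ≈ 60.1 mm, close to the fit's 60.3. Next I touch the plate lid, which should stand at platform + 20 mm, with the same fingertips.

```bash
python3 -m inch '[{"x":0,"y":0,"z":25,"wx":0,"wy":0,"wz":0,"hand":0},{"x":0,"y":0,"z":45,"wx":0,"wy":0,"wz":0,"hand":0},{"x":-45,"y":-7,"z":45,"wx":0,"wy":0,"wz":0,"hand":0},{"x":-85,"y":-14,"z":45,"wx":0,"wy":0,"wz":0,"hand":0},{"x":-99,"y":-15,"z":32,"wx":0,"wy":0,"wz":0,"hand":0},{"x":-99,"y":-15,"z":25,"wx":0,"wy":0,"wz":0,"hand":0},{"x":-99,"y":-15,"z":23,"wx":0,"wy":0,"wz":0,"hand":0},{"x":-99,"y":-15,"z":23,"wx":0,"wy":0,"wz":0,"hand":0}]'
for i in 1; do
python3 -m inch '[{"x":0,"y":0,"z":-1.5,"wx":0,"wy":0,"wz":0,"hand":0},{"x":0,"y":0,"z":-1.5,"wx":0,"wy":0,"wz":0,"hand":0}]' | egrep 'pos|force'
python3 -m inch '[{"x":0,"y":0,"z":-1.5,"wx":0,"wy":0,"wz":0,"hand":0},{"x":0,"y":0,"z":-1.5,"wx":0,"wy":0,"wz":0,"hand":0}]' | egrep 'pos|force'
python3 -m inch '[{"x":0,"y":0,"z":-1.5,"wx":0,"wy":0,"wz":0,"hand":0},{"x":0,"y":0,"z":-1.5,"wx":0,"wy":0,"wz":0,"hand":0}]' | egrep 'pos|force'
python3 -m inch '[{"x":0,"y":0,"z":-1.5,"wx":0,"wy":0,"wz":0,"hand":0},{"x":0,"y":0,"z":-1.5,"wx":0,"wy":0,"wz":0,"hand":0}]' | egrep 'pos|force'
done
```

```text
clock: 12.85
position: [0.5217, 0.0909, 0.0828]
tcp_rot: [-0.079, 0.997, -0.006, -0.001]
ft_force: [-0.2, -0.3, 0.0]
finger_gap: -0.0002
position: [0.5223, 0.091, 0.0812]
ft_force: [0.3, 0.2, 0.4]
position: [0.5227, 0.0911, 0.0801]
ft_force: [-1.7, 0.3, 4.6]
position: [0.5227, 0.0911, 0.08]
ft_force: [-6.1, -0.6, 12.5]
position: [0.5227, 0.0911, 0.08]
ft_force: [-5.9, -1.4, 12.7]
```

```bash
python3 -m inch '[{"x":0,"y":0,"z":20,"wx":0,"wy":0,"wz":0,"hand":0},{"x":35,"y":30,"z":20,"wx":0,"wy":0,"wz":0,"hand":0},{"x":65,"y":50,"z":20,"wx":0,"wy":0,"wz":0,"hand":0},{"x":79,"y":61,"z":10,"wx":0,"wy":0,"wz":0,"hand":0},{"x":79,"y":61,"z":-10,"wx":0,"wy":0,"wz":0,"hand":0},{"x":79,"y":61,"z":-17,"wx":0,"wy":0,"wz":0,"hand":0},{"x":79,"y":61,"z":-17,"wx":0,"wy":0,"wz":0,"hand":0}]'
for i in 1; do
python3 -m inch '[{"x":0,"y":0,"z":-1.5,"wx":0,"wy":0,"wz":0,"hand":0},{"x":0,"y":0,"z":-1.5,"wx":0,"wy":0,"wz":0,"hand":0}]' | egrep 'pos|force'
python3 -m inch '[{"x":0,"y":0,"z":-1.5,"wx":0,"wy":0,"wz":0,"hand":0},{"x":0,"y":0,"z":-1.5,"wx":0,"wy":0,"wz":0,"hand":0}]' | egrep 'pos|force'
python3 -m inch '[{"x":0,"y":0,"z":-1.5,"wx":0,"wy":0,"wz":0,"hand":0},{"x":0,"y":0,"z":-1.5,"wx":0,"wy":0,"wz":0,"hand":0}]' | egrep 'pos|force'
python3 -m inch '[{"x":0,"y":0,"z":-1.5,"wx":0,"wy":0,"wz":0,"hand":0},{"x":0,"y":0,"z":-1.5,"wx":0,"wy":0,"wz":0,"hand":0}]' | egrep 'pos|force'
done
```

```text
clock: 14.35
position: [0.6012, 0.1519, 0.062]
tcp_rot: [-0.079, 0.997, -0.006, -0.001]
ft_force: [0.1, -0.3, 0.2]
finger_gap: 0.0
position: [0.6012, 0.1517, 0.0612]
ft_force: [0.2, 0.1, 0.4]
position: [0.6013, 0.1515, 0.0602]
ft_force: [0.2, 0.6, 1.0]
position: [0.6013, 0.1516, 0.0601]
ft_force: [-3.9, -0.7, 8.6]
position: [0.6013, 0.1516, 0.0601]
ft_force: [-4.1, -1.7, 9.3]
```

Both surfaces touch at about 60.0–60.1 mm, so the platform is level with the stage at notch 2. Next I go round to the front of the plate and push.

```bash
python3 -m inch '[{"x":0,"y":0,"z":30,"wx":0,"wy":0,"wz":0,"hand":0},{"x":-5,"y":-3,"z":55,"wx":0,"wy":0,"wz":0,"hand":40},{"x":-45,"y":-22,"z":55,"wx":0,"wy":0,"wz":0,"hand":40},{"x":-85,"y":-41,"z":55,"wx":0,"wy":0,"wz":0,"hand":40},{"x":-125,"y":-61,"z":55,"wx":0,"wy":0,"wz":0,"hand":40},{"x":-149,"y":-72,"z":55,"wx":0,"wy":0,"wz":0,"hand":40},{"x":-149,"y":-72,"z":55,"wx":0,"wy":0,"wz":0,"hand":40},{"x":-149,"y":-72,"z":25,"wx":0,"wy":0,"wz":0,"hand":40},{"x":-149,"y":-72,"z":5,"wx":0,"wy":0,"wz":0,"hand":40},{"x":-149,"y":-72,"z":4,"wx":0,"wy":0,"wz":0,"hand":40}]'
python3 - <<'E'
from h import *
cap('wrist','w5.png'); cap('top','t5.png'); cap('side','s5.png')
a=cv2.resize(cv2.imread('pics/w5.png'),(480,300)); b=cv2.resize(cv2.imread('pics/s5.png')[190:290,260:420],(480,300),interpolation=cv2.INTER_CUBIC)
cv2.imwrite('pics/v5.png',np.vstack([a,b]))
E
```

```text
clock: 16.15
position: [0.4514, 0.0795, 0.0619]
tcp_rot: [-0.078, 0.997, -0.006, -0.001]
ft_force: [-0.0, -0.3, -0.1]
finger_gap: 0.0401
wrist {'fovy': 61.54157589346405, 'cx': 317.0438009799882, 'cy': 196.9564496561624, 'extrinsics': array([[-0.15707897, -0.9453418 , -0.28575354,  0.37899556],
       [ 0.98751825, -0.15373984, -0.03423106,  0.07010341],
       [-0.01157165, -0.28756382,  0.95769157,  0.20405231],
       [ 0.        ,  0.        ,  0.        ,  1.        ]])}
top {'fovy': 51.81595804064461, 'cx': 319.42250932328653, 'cy': 200.60120734075187, 'extrinsics': array([[ 0.01141397,  0.98401814, -0.17770206,  0.35224238],
       [-0.99968129,  0.01523138,  0.02013269,  0.18042476],
       [ 0.02251758,  0.17741563,  0.98387837,  1.00583016],
       [ 0.        ,  0.        ,  0.        ,  1.        ]])}
side {'fovy': 47.33974225825241, 'cx': 311.82008133711406, 'cy': 200.10276630493857, 'extrinsics': array([[ 0.89782564,  0.26113795, -0.35456464,  0.11144486],
       [-0.44000688,  0.50018216, -0.74579605, -0.72534692],
       [-0.01740874,  0.8256057 ,  0.56397887,  0.77356211],
       [ 0.        ,  0.        ,  0.        ,  1.        ]])}
```

View pics/v5.png

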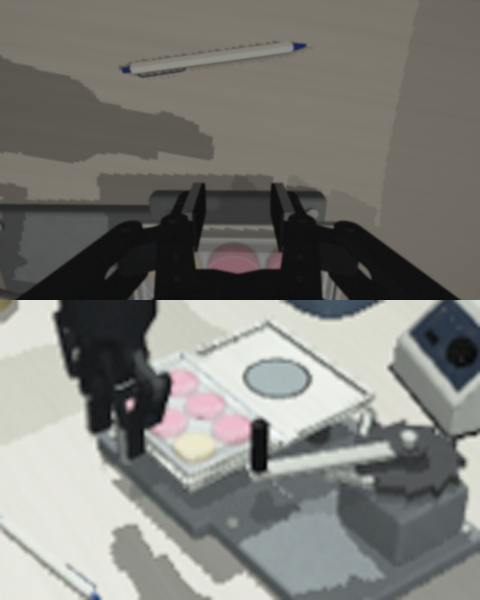

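The wrist view shows both fingertips centred in front of the plate. The side view shows the plate lying flat on the platform, flush with the stage, and the pen untouched. Now I push.

```bash
python3 -m inch '[{"x":6,"y":0.9,"z":1,"wx":0,"wy":0,"wz":0,"hand":40},{"x":12,"y":1.9,"z":1,"wx":0,"wy":0,"wz":0,"hand":40},{"x":17,"y":2.7,"z":1,"wx":0,"wy":0,"wz":0,"hand":40},{"x":22,"y":3.5,"z":1,"wx":0,"wy":0,"wz":0,"hand":40},{"x":27,"y":4.3,"z":1,"wx":0,"wy":0,"wz":0,"hand":40},{"x":32,"y":5.1,"z":1,"wx":0,"wy":0,"wz":0,"hand":40},{"x":37,"y":5.9,"z":1,"wx":0,"wy":0,"wz":0,"hand":40},{"x":42,"y":6.6,"z":1,"wx":0,"wy":0,"wz":0,"hand":40},{"x":47,"y":7.4,"z":1,"wx":0,"wy":0,"wz":0,"hand":40},{"x":52,"y":8.2,"z":1,"wx":0,"wy":0,"wz":0,"hand":40},{"x":57,"y":9,"z":1,"wx":0,"wy":0,"wz":0,"hand":40},{"x":62,"y":9.8,"z":1,"wx":0,"wy":0,"wz":0,"hand":40}]'
python3 - <<'E'
from h import *
cap('side','s6.png');cap('top','t6.png')
b=cv2.resize(cv2.imread('pics/s6.png')[190:290,260:420],(480,300),interpolation=cv2.INTER_CUBIC); a=cv2.resize(cv2.imread('pics/t6.png')[130:230,300:460],(480,300),interpolation=cv2.INTER_CUBIC)
cv2.imwrite('pics/v6.png',np.vstack([a,b]))
E
```

```text
clock: 17.5
position: [0.5154, 0.0896, 0.066]
tcp_rot: [-0.078, 0.997, -0.005, 0.001]
ft_force: [-0.4, -0.7, 0.0]
finger_gap: 0.0402
side {'fovy': 47.33974225825241, 'cx': 311.82008133711406, 'cy': 200.10276630493857, 'extrinsics': array([[ 0.89782564,  0.26113795, -0.35456464,  0.11144486],
       [-0.44000688,  0.50018216, -0.74579605, -0.72534692],
       [-0.01740874,  0.8256057 ,  0.56397887,  0.77356211],
       [ 0.        ,  0.        ,  0.        ,  1.        ]])}
top {'fovy': 51.81595804064461, 'cx': 319.42250932328653, 'cy': 200.60120734075187, 'extrinsics': array([[ 0.01141397,  0.98401814, -0.17770206,  0.35224238],
       [-0.99968129,  0.01523138,  0.02013269,  0.18042476],
       [ 0.02251758,  0.17741563,  0.98387837,  1.00583016],
       [ 0.        ,  0.        ,  0.        ,  1.        ]])}
```

View pics/v6.png

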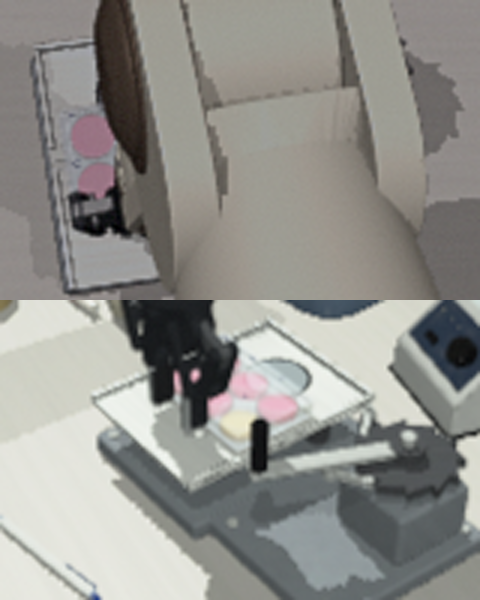

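The plate is now across the platform-stage gap, straight and flat, with the fingers behind it. I push on to the stop.

```bash
python3 -m inch '[{"x":5,"y":0.8,"z":-1,"wx":0,"wy":0,"wz":0,"hand":40},{"x":10,"y":1.6,"z":-1,"wx":0,"wy":0,"wz":0,"hand":40},{"x":15,"y":2.4,"z":-1,"wx":0,"wy":0,"wz":0,"hand":40},{"x":20,"y":3.2,"z":-1,"wx":0,"wy":0,"wz":0,"hand":40},{"x":25,"y":4,"z":-1,"wx":0,"wy":0,"wz":0,"hand":40},{"x":30,"y":4.8,"z":-1,"wx":0,"wy":0,"wz":0,"hand":40},{"x":35,"y":5.6,"z":-1,"wx":0,"wy":0,"wz":0,"hand":40},{"x":39,"y":6.2,"z":-1,"wx":0,"wy":0,"wz":0,"hand":40},{"x":42,"y":6.6,"z":-1,"wx":0,"wy":0,"wz":0,"hand":40},{"x":45,"y":7.1,"z":-1,"wx":0,"wy":0,"wz":0,"hand":40},{"x":46,"y":7.3,"z":-1,"wx":0,"wy":0,"wz":0,"hand":40}]'
for i in 1; do
python3 -m inch '[{"x":3,"y":0.4,"z":0,"wx":0,"wy":0,"wz":0,"hand":40},{"x":3,"y":0.4,"z":0,"wx":0,"wy":0,"wz":0,"hand":40}]' | egrep 'pos|force'
python3 -m inch '[{"x":2,"y":0.3,"z":0,"wx":0,"wy":0,"wz":0,"hand":40},{"x":2,"y":0.3,"z":0,"wx":0,"wy":0,"wz":0,"hand":40}]' | egrep 'pos|force'
python3 -m inch '[{"x":2,"y":0.3,"z":0,"wx":0,"wy":0,"wz":0,"hand":40},{"x":2,"y":0.3,"z":0,"wx":0,"wy":0,"wz":0,"hand":40}]' | egrep 'pos|force'
python3 -m inch '[{"x":2,"y":0.3,"z":0,"wx":0,"wy":0,"wz":0,"hand":40},{"x":2,"y":0.3,"z":0,"wx":0,"wy":0,"wz":0,"hand":40}]' | egrep 'pos|force'
done
```

```text
clock: 18.7
position: [0.5618, 0.097, 0.0649]
tcp_rot: [-0.078, 0.997, -0.006, 0.001]
ft_force: [-1.2, -0.2, -0.5]
finger_gap: 0.0398
position: [0.5652, 0.0975, 0.0649]
ft_force: [0.0, 0.4, 0.0]
position: [0.5675, 0.0978, 0.0649]
ft_force: [0.2, 0.3, -0.1]
position: [0.5688, 0.0981, 0.0648]
ft_force: [-3.7, 1.2, 3.4]
position: [0.5688, 0.0981, 0.0647]
ft_force: [-12.9, -1.9, 6.7]
```

Contact with the stop came at x = 0.5688, against 0.570 predicted. I back off and check.

```bash
python3 -m inch '[{"x":-10,"y":-1.6,"z":0,"wx":0,"wy":0,"wz":0,"hand":40},{"x":-40,"y":-6,"z":5,"wx":0,"wy":0,"wz":0,"hand":40},{"x":-80,"y":-12,"z":30,"wx":0,"wy":0,"wz":0,"hand":40},{"x":-100,"y":-16,"z":75,"wx":0,"wy":0,"wz":0,"hand":40},{"x":-100,"y":30,"z":120,"wx":0,"wy":0,"wz":0,"hand":40},{"x":-100,"y":78,"z":150,"wx":0,"wy":0,"wz":0,"hand":40},{"x":-100,"y":125,"z":170,"wx":0,"wy":0,"wz":0,"hand":40},{"x":-100,"y":170,"z":170,"wx":0,"wy":0,"wz":0,"hand":40},{"x":-100,"y":215,"z":170,"wx":0,"wy":0,"wz":0,"hand":40},{"x":-100,"y":260,"z":170,"wx":0,"wy":0,"wz":0,"hand":40},{"x":-100,"y":260,"z":170,"wx":0,"wy":0,"wz":0,"hand":40}]'
python3 - <<'E'
from h import *
cap('side','s7.png');cap('top','t7.png')
b=cv2.resize(cv2.imread('pics/s7.png')[190:290,280:410],(780,600),interpolation=cv2.INTER_CUBIC)[:300]; b=cv2.resize(cv2.imread('pics/s7.png')[180:290,240:416],(480,300),interpolation=cv2.INTER_CUBIC); a=cv2.resize(cv2.imread('pics/t7.png')[130:230,300:460],(480,300),interpolation=cv2.INTER_CUBIC)
cv2.imwrite('pics/v7.png',np.vstack([a,b]))
E
```

```text
clock: 20.6
position: [0.468, 0.3626, 0.2333]
tcp_rot: [-0.08, 0.997, -0.005, -0.002]
ft_force: [-1.0, -0.6, -0.9]
finger_gap: 0.0399
side {'fovy': 47.33974225825241, 'cx': 311.82008133711406, 'cy': 200.10276630493857, 'extrinsics': array([[ 0.89782564,  0.26113795, -0.35456464,  0.11144486],
       [-0.44000688,  0.50018216, -0.74579605, -0.72534692],
       [-0.01740874,  0.8256057 ,  0.56397887,  0.77356211],
       [ 0.        ,  0.        ,  0.        ,  1.        ]])}
top {'fovy': 51.81595804064461, 'cx': 319.42250932328653, 'cy': 200.60120734075187, 'extrinsics': array([[ 0.01141397,  0.98401814, -0.17770206,  0.35224238],
       [-0.99968129,  0.01523138,  0.02013269,  0.18042476],
       [ 0.02251758,  0.17741563,  0.98387837,  1.00583016],
       [ 0.        ,  0.        ,  0.        ,  1.        ]])}
```

View pics/v7.png

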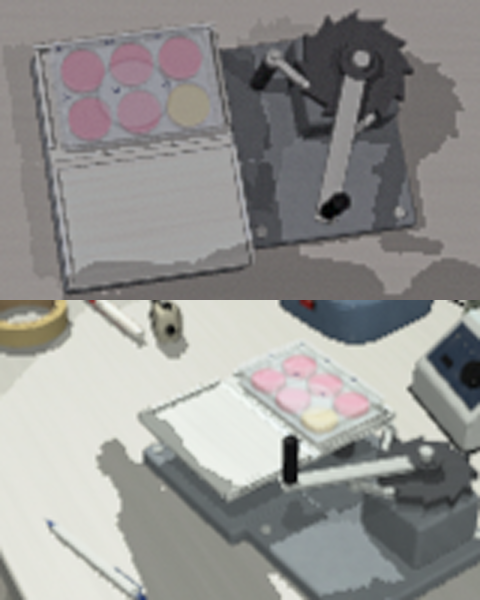

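The plate sits flat and straight against the stop, and the pen, tape and counter are where they were. I'm handing in.

```bash
python3 -c "
from bench import ticket; print(ticket.job_done())"
```

```text
the job is handed in; nothing more can be done
None
```

I raised the platform two notches, each a full stop-to-stop swing. I then pushed the plate across with two fingertips until the force rose to 13 N at the stop. The job was handed in at about 21 s on the robot's clock.

**Last checks:**
- **Platform height:** touching the plate lid gave 80.0 mm, which puts the platform at 60.0 mm. Two touches on the stage gave 60.0–60.1 mm. That is level within about 0.1 mm, so I can't prove the platform is strictly no lower than the stage. It is well inside the judged band, so I did not add a third notch.
- **Plate:** the final pictures show it flat, straight and against the stop. The stop was met within about 1 mm of where the pose fit predicted. I did not measure the plate's final angle or side offset.
- **Bystanders:** the pen, tape roll and tally counter look untouched by eye.

**What disagreed or failed:**
- In the first pose fit the base corners were off by up to 6 pixels, so I left them out. Without them the rest agreed to about 1–2 pixels, and the lever stops were where the fit put them to within about 3 mm.
- Two move calls were refused because they left out some of the turn or hand values. The arm did not move on those.

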